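# Square a polished slab in the tray corner, then set it in its display frame

## Task

Gently slide the polished fossil slab across the white tray until it sits flat and fully home in the corner between the two blue walls, tight against both. Then grip it there, using the finger notch in the tray wall, lift it out and set it gently down into the recess of the wooden display frame, flat on the blue felt; let go and leave the bottle, the green ore and the marker where they are.

Things in the scene. Friction and masses are not known exactly. Their poses are not given: they have to be found in the camera images.
- slab: loose polished pale stone slab with a rust-coloured coiled fossil on top, 62 (x) x 100 (y) x 14 (z) mm, about 0.2 kg; both ends alike. Origin at the centre of its underside, z up. It slides on the tray under a light push or when a fingertip presses on its top (about 8 to 17 N) and drags it (polished, low friction).
- tray: white plastic tray fixed to the table, outside 108 (x) x 176 (y) mm, walls 8 mm thick, floor top at z = 6, wall tops at z = 18 mm. Origin at the centre of its underside. Clear floor x = -46..46, y = -80..80 mm. The corner to use is at +x, +y, between two blue wall pieces. Only there is there room for a finger on each side of the slab, so it must be slid home first.
- frame: wooden display frame fixed to the table, outside 91 (x) x 129 (y) mm, rim top at z = 12 mm. Origin at the centre of its underside. Its recess, centred on the origin, is 67 (x) x 105 (y) mm, with a blue felt floor at z = 5 mm; both long sides have a 48 mm wide gap for the fingers at the middle (y = -24..24 mm), open down to the floor.
- bottle_red: bystander: small white bottle with a red cap, 28 mm across, 71 mm high; origin at the centre of its underside
- ore_green: bystander: rough brown and green ore lump, about 44 x 62 x 40 mm; origin at its underside
- marker_blue: bystander: white and blue marker pen, 17 x 135 x 17 mm, lying along its y; origin at its underside
- home (a point): where the slab's origin (centre of its underside) lies when it is fully home in the blue corner, long side along the tray's y: at x = 15, y = 30, z = 6 mm in the tray's frame (axes as the tray's). 30 mm of floor are then free on its -x side, for the other finger.
- notch (a point): middle of the finger notch in the tray's +x wall, at floor level (x = 50, y = 30, z = 6 mm in the tray's frame): an opening 46 mm long (y = 7..53 mm), through the whole wall and down to the floor.
Not all that is in view belongs to the job. Of the things like the slab, leave any that is purple, red or yellow; of the rest the smaller one is meant.

How it is judged:
On the way:
1. the slab lies flat on the tray floor, home against both blue walls (within 1.5 mm of each, square within 0.03 rad) (x of slab in the frame of tray between 0.0135 and 0.0165 m and y of slab in the frame of tray between 0.0285 and 0.0315 m and z of slab in the frame of tray below 0.0075 m and angle between the y axis of slab and the y axis of tray, either way round below 0.03 rad), for 0.2 s.
At the end, for the whole second after the job is handed in: the slab rests in the recess of the frame, face up, its underside within 1.5 mm of the felt, within 6 mm of the frame's centre, flat within 0.03 rad and along the frame within 0.09 rad, at rest and released (z of slab in the frame of frame below 0.0065 m and horizontal distance between slab and frame below 0.006 m and angle between the y axis of slab and the y axis of frame, either way round below 0.09 rad and angle between slab's own z axis and vertical below 0.03 rad and linear speed of slab below 0.02 m/s and contact force between slab and the fingers below 0.2 N); the robot touches nothing.
It fails at once if the slab is pressed against the tray's floor or walls with more than 100 N (contact force between slab and tray above 100 N).
It fails at once if the slab is pressed or knocked into the frame with more than 100 N (contact force between slab and frame above 100 N).
It fails at once if the slab is let go over the frame while still more than 20 mm above its felt (dropped) (horizontal distance between slab and frame below 0.04 m and z of slab in the frame of frame above 0.025 m and contact force between slab and the fingers below 0.1 N).
It fails at once if a bystander (bottle, ore, marker) is moved more than 15 mm (distance of any of bottle_red, ore_green, marker_blue from where it was at the start of the episode above 0.015 m).
It also fails if it takes over 64 s, if anything falls off the work surface, if the arm or the gripper's body presses on something with over 40 N, if the wrist force passes 120 N, or if a joint passes its speed limit or range.

## Robot

A 7-joint arm with a two-finger parallel gripper is mounted at the origin on a cart in front of the work surface, level with it; the furniture and walls round the work are solid. World frame = base frame: x ahead of the robot, y to its left, z up, the work surface at z = 0. Lengths are in m, angles in rad, forces in N, time in s.
With the tool pointing down it reaches from about 0.4 to 0.85 m from the base axis. Payload 10.4 kg.
Tool frame: the origin (TCP) lies at the very end of the fingers, on their centre line; the grasp point (between the pads) lies 19 mm behind it; z points along the fingers, y is the direction in which the jaws open and shut (so a half turn about z gives the same grasp; the last joint's range is limited). The gripper opens to 85 mm and grips with 20 to 120 N. Pads are 22 mm wide; open, the fingers measure 114 mm over their backs; the gripper's body (76 mm by 85 mm) begins 54 mm behind the grasp point. The pads swing forward as they close: fully open they stand 13 mm farther back than shut.
Start: joints at [1.193, 0.332, -0.065, 1.46, 0.022, 1.35, -0.088], TCP at [0.217, -0.586, 0.231] pointing down, gripper open.
Joint ranges: [-2.6, 2.6], [-0.5, 2.12], [-1.47, 1.34], [0.16, 2.42], [-1.27, 4.41], [0.06, 2.06], [-2.6, 2.6]. Speed limits (rad/s): [2.22, 2.22, 2.79, 2.79, 3.14, 3.14, 3.14].

## Interface

Orientations are given as a rotation vector (axis times angle).
In Python, from station import env gives the robot as it stands. The module is installed in compiled form; this text tells all that it offers.
- The arm moves only by the tool servo_tool, never from a script. Its argument "moves" is a list of rows, each an object of numbers: "tx", "ty", "tz": the shift along the tool's x, y, z in m; "wx", "wy", "wz": the turn, a rotation vector about the tool's x, y, z in rad; "grip": the opening in per cent of the stroke, from 0 (shut) to 100 (fully open). A call has exactly 8 rows; each row is the pose to reach, as a shift and turn from the pose measured when the call began, along the tool's axes at that moment; what a row does not reach only later rows make up. A row lasts 1/12 s, in which the tool goes at most 41.7 mm and 7.16 degrees, less where a joint would pass 70% of its speed; a pose out of reach is approached as far as the arm can. A call with a gripper value outside its range is refused whole. The fingers move at their own pace and stop on an object; "newtons" is the grip in N (left out, the last holds). Time passes only in rows, so rows that repeat a pose let the fingers close, or fill a call up. It gives the time, the measured TCP pose, the force and the opening at its end, in the units of the state.
- env.sense(): the state, without advancing time (a new reading comes with each control period).
- env.grab_frame(name): name is "scene" or "top" or "wrist"; returns a dict with "color" (420x560x3 uint8, blue, green, red), "range_z" (420x560 float32, m along the optical axis (not along the pixel's ray), 0 where there is no reading), "vfov" (degrees; the focal length in pixels is half the picture's height over the tangent of half this angle, whatever the lens; pixels are square), "cx", "cy" (the principal point, pixels), "rvec" (rotation vector, rad) and "tvec" (3), from world to camera coordinates, as OpenCV has them; the wrist camera has in their place "T_tool_cam" (4x4, takes a point from camera to tool coordinates, whose origin is the TCP and whose axes are the flange's). Camera axes: x right, y down, z forward; pixel columns grow to the right and rows downward; lengths in m; the calibration is good to about 2 mm. The wrist camera is an equidistant fisheye: a pixel r from the principal point sees the ray r / f radians off the axis. A picture is of the moment at which its call begins: read the wrist's pose just before it.
- env.finish_job(): hands the job in, once; it reports no verdict.
The state is a dict: "time_s": time; "joint_positions": joint angles; "qd": joint speeds; "joint_torque": joint torques, N m; "position": TCP position; "ee_rot": TCP orientation; "force": force on the tool from outside, world axes, zero at the start; "wrist_torque": the same for the moment, N m; "finger_gap": opening from 0.0 (shut) to 1.0 (fully open).
Only numpy, scipy, OpenCV 4.12 (cv2) and the standard library are available. Lean on these libraries where they do the work, as an engineer would, in place of code of your own. Each camera call takes 0.05 s, during which the arm holds its last target. There are 200 camera calls.

## Working session

There is one attempt and no reset: what is moved stays moved. The work goes in short steps, Python scripts to look and compute and a tool call to move; the robot and the scene stay as the last step left them, time stands still between calls to the robot, and variables do not carry over. Pictures are saved under pics/ and viewed, on a budget of 10 in all, crops included, one or two more only if the job needs it, and the job is handed in when it is done.

Besides the shell and the picture viewer there is one more tool, called after ">>>" as a command line: name --argument value ..., lists and objects as JSON in quotes. servo_tool: Moves the arm, as the interface text tells. Its arguments: {"type":"object","properties":{"moves":{"type":"array","items":{"type":"object","properties":{"tx":{"type":"number"},"ty":{"type":"number"},"tz":{"type":"number"},"wx":{"type":"number"},"wy":{"type":"number"},"wz":{"type":"number"},"grip":{"type":"number"}}}},"newtons":{"type":"number"}},"required":["moves"]}

```bash
mkdir -p pics; cat > h.py <<'E'
import numpy as np, cv2
from scipy.spatial.transform import Rotation as R
from station import env
def grab(n):
    s=env.sense(); f=env.grab_frame(n); f['s']=s
    f['f']=f['color'].shape[0]/2/np.tan(np.radians(f['vfov']/2)); return f
def cloud(f):
    "world xyz for each pixel"
    h,w=f['range_z'].shape; v,u=np.mgrid[:h,:w].astype(float)
    x=(u-f['cx'])/f['f']; y=(v-f['cy'])/f['f']; z=f['range_z'].astype(float)
    if 'rvec' in f:
        p=np.stack([x*z,y*z,z],-1); Rm=cv2.Rodrigues(np.array(f['rvec'],float))[0]
        P=(p-np.ravel(f['tvec']))@Rm
    else:
        r=np.hypot(x,y); k=np.where(r>1e-9,np.tan(np.minimum(r,1.5))/np.maximum(r,1e-9),1)
        p=np.stack([x*k*z,y*k*z,z],-1); T=f['T_tool_cam']; p=p@T[:3,:3].T+T[:3,3]
        P=p@R.from_rotvec(f['s']['ee_rot']).as_matrix().T+f['s']['position']
    P[f['range_z']<=0]=np.nan; return P
E
python3 - <<'E'
from h import *
for n in ['top','scene']:
    f=grab(n); cv2.imwrite(f'pics/{n}0.png',f['color']); np.save(f'{n}0.npy',cloud(f)); print(n,f['vfov'],f['tvec'])
s=env.sense(); print(s)
print(grab('wrist')['T_tool_cam'])
E
```

```text
top 44.8846887558029 [0.01612138 0.59130602 1.06349431]
scene 56.49143679256048 [0.35056607 0.38766588 0.58009966]
{'time_s': 0.1, 'joint_positions': array([ 1.19341601,  0.33280211, -0.06467909,  1.46081653,  0.02159904,
        1.34987116, -0.08846838]), 'qd': array([-0.00087516, -0.00189002,  0.00021776, -0.00251919,  0.00084338,
        0.00037757,  0.00064287]), 'joint_torque': array([ 1.99220049e-03, -6.26747561e+01,  4.92801075e-02, -3.92431390e+01,
        1.61810144e-02,  6.93409616e-03, -6.98457688e-05]), 'position': array([ 0.21699588, -0.58579295,  0.23061901]), 'ee_rot': array([-3.09113190e+00, -5.54209096e-01,  4.21677232e-04]), 'force': array([0.20247569, 0.50134851, 0.18668738]), 'wrist_torque': array([-0.02188369, -0.00202381, -0.04178182]), 'finger_gap': 0.99726820520278}
[[ 1.54499764e-04 -9.61149128e-01 -2.76029582e-01  6.97492967e-02]
 [ 9.99999522e-01 -1.17976538e-04  9.70521841e-04 -3.45215490e-05]
 [-9.65381236e-04 -2.76029600e-01  9.61148650e-01 -1.41739252e-01]
 [ 0.00000000e+00  0.00000000e+00  0.00000000e+00  1.00000000e+00]]
```

View pics/top0.png

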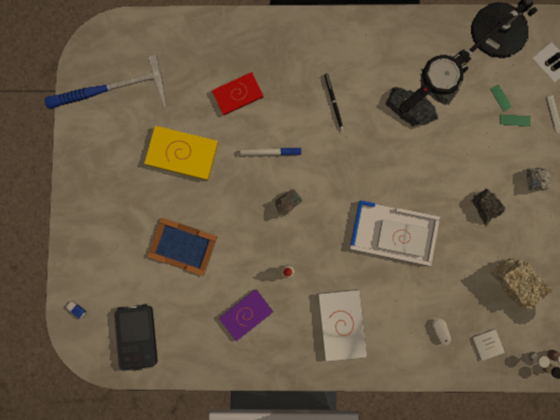

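View pics/scene0.png

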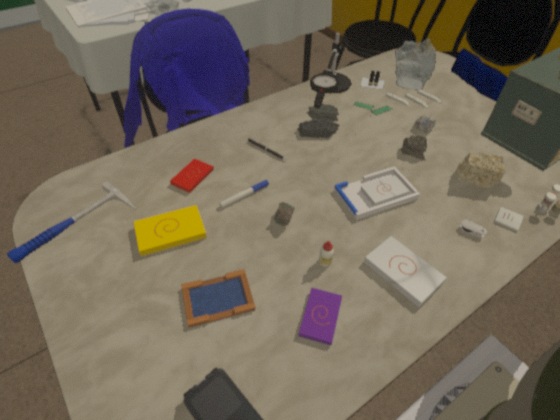

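The slab candidates in the top view are:
- pale slab in the tray at (404,238)
- larger pale slab at (342,325)
- purple at (246,315)
- red at (237,93)
- yellow at (181,152)

I choose the one in the tray: it is the smaller of the two pale slabs. The frame is at (182,247). Next I'll check the choice in a close crop.

```bash
python3 - <<'E'
from h import *
P=np.load('top0.npy'); im=cv2.imread('pics/top0.png')
a=cv2.resize(im[190:275,340:450],None,fx=5,fy=5,interpolation=cv2.INTER_CUBIC)
cv2.imwrite('pics/crop1.png',a)
for n,(u,v) in dict(slab=(404,238),bigslab=(342,325),trayfloor=(370,235),bluewall=(358,222),bluetop=(372,206),frame=(182,247),bottle=(288,271),ore=(288,203),marker=(270,152),table=(300,330)).items(): print(n,P[v,u].round(4))
hsv=cv2.cvtColor(im,cv2.COLOR_BGR2HSV)
def rect(m,n):
    q=P[m][:,:2]; q=q[np.isfinite(q[:,0])]; r=cv2.minAreaRect(q.astype(np.float32)*1000); print(n,len(q),r,'z',np.nanmedian(P[m][:,2]))
z=P[...,2]
def box(u0,u1,v0,v1):
    m=np.zeros(z.shape,bool); m[v0:v1,u0:u1]=1; return m
rect(box(345,445,195,270)&(z>.0145)&(z<.03),'tray+slab')
rect(box(345,445,195,270)&(z>.0185)&(z<.03),'slab')
rect(box(140,222,210,282)&(z>.009)&(z<.02),'frame')
blue=(hsv[...,0]>95)&(hsv[...,0]<125)&(hsv[...,1]>170)
rect(box(345,445,195,270)&blue,'blue')
rect(box(150,215,220,275)&(hsv[...,0]>95)&(hsv[...,0]<125)&(hsv[...,1]>90),'felt')
E
```

```text
slab [ 0.5193 -0.2574  0.0191]
bigslab [ 0.3355 -0.1227  0.0193]
trayfloor [ 0.5261 -0.1871  0.0054]
bluewall [ 0.5535 -0.1593  0.0194]
bluetop [ 0.5885 -0.1905  0.0164]
frame [0.4992 0.2229 0.0033]
bottle [ 0.4501 -0.0082  0.0681]
ore [ 0.5931 -0.0085  0.0341]
marker [0.7074 0.0309 0.0155]
table [ 0.3215 -0.0347 -0.0027]
tray+slab 2178 ((530.6093139648438, -238.98822021484375), (176.49725341796875, 108.22978973388672), 78.1461181640625) z 0.019176176557102232
slab 1362 ((530.4943237304688, -238.4571533203125), (175.31085205078125, 107.77661895751953), 78.09538269042969) z 0.020316028935933917
frame 786 ((500.0052795410156, 220.93414306640625), (129.43409729003906, 90.79643249511719), 71.26399230957031) z 0.012166212774724825
blue 138 ((555.8890991210938, -157.9095001220703), (28.301692962646484, 99.21510314941406), 62.40968704223633) z 0.017940528573353466
felt 1285 ((501.0619201660156, 222.47039794921875), (100.26655578613281, 61.941246032714844), 71.30290985107422) z 0.00556523989410545
```

View pics/crop1.png

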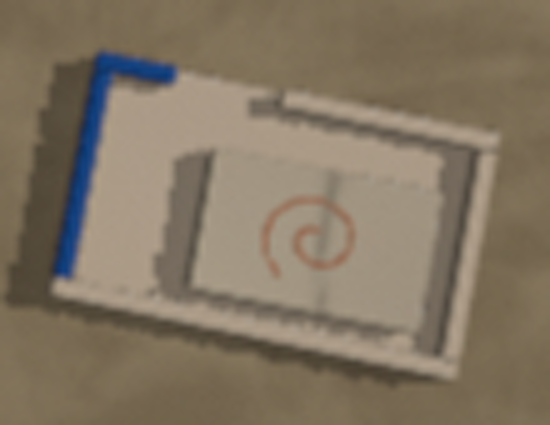

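The crop shows the pale slab with its rust coil at about crop (316,240). It lies close to the tray's axis, low and right in the tray. The blue corner is top-left at crop (100,60), and the notch runs from x ≈ 175 to 275 along the top wall. The fitted sizes agree with the given ones: tray 176×108, frame 129×91. I'll move above the tray.

>>> servo_tool --moves '[{"tx": 0.405, "ty": -0.208, "tz": 0.0, "wz": -1.01, "grip": 0}, {"tx": 0.405, "ty": -0.208, "tz": 0.0, "wz": -1.01, "grip": 0}, {"tx": 0.405, "ty": -0.208, "tz": 0.0, "wz": -1.01, "grip": 0}, {"tx": 0.405, "ty": -0.208, "tz": 0.0, "wz": -1.01, "grip": 0}, {"tx": 0.405, "ty": -0.208, "tz": 0.0, "wz": -1.01, "grip": 0}, {"tx": 0.405, "ty": -0.208, "tz": 0.0, "wz": -1.01, "grip": 0}, {"tx": 0.405, "ty": -0.208, "tz": 0.0, "wz": -1.01, "grip": 0}, {"tx": 0.405, "ty": -0.208, "tz": 0.0, "wz": -1.01, "grip": 0}]' --newtons 40

```text
validation failed for argument at $.mo...
```

>>> servo_tool --moves '[{"tx": 0.405, "ty": -0.208, "tz": 0.0, "wx": 0.0, "wy": 0.0, "wz": -1.01, "grip": 0.0}, {"tx": 0.405, "ty": -0.208, "tz": 0.0, "wx": 0.0, "wy": 0.0, "wz": -1.01, "grip": 0.0}, {"tx": 0.405, "ty": -0.208, "tz": 0.0, "wx": 0.0, "wy": 0.0, "wz": -1.01, "grip": 0.0}, {"tx": 0.405, "ty": -0.208, "tz": 0.0, "wx": 0.0, "wy": 0.0, "wz": -1.01, "grip": 0.0}, {"tx": 0.405, "ty": -0.208, "tz": 0.0, "wx": 0.0, "wy": 0.0, "wz": -1.01, "grip": 0.0}, {"tx": 0.405, "ty": -0.208, "tz": 0.0, "wx": 0.0, "wy": 0.0, "wz": -1.01, "grip": 0.0}, {"tx": 0.405, "ty": -0.208, "tz": 0.0, "wx": 0.0, "wy": 0.0, "wz": -1.01, "grip": 0.0}, {"tx": 0.405, "ty": -0.208, "tz": 0.0, "wx": 0.0, "wy": 0.0, "wz": -1.01, "grip": 0.0}]' --newtons 40

```text
time_s: 0.82
position: [0.443, -0.3384, 0.231]
ee_rot: [-2.441, -1.976, -0.0]
force: [0.6, -1.7, -0.4]
finger_gap: 0.002
```

```bash
cat >> h.py <<'E'
def go(x,y,z,yaw):
    "tool-frame shift/turn to reach a world TCP with tool x at yaw (deg), pointing down"
    s=env.sense(); r=R.from_rotvec(s['ee_rot']); d=r.inv().apply(np.array([x,y,z])-s['position'])
    a=np.radians(yaw)/2; t=R.from_rotvec(np.pi*np.array([np.cos(a),np.sin(a),0]))
    print('t=',s['time_s'],'shift mm',(d*1000).round(1),'turn',(r.inv()*t).as_rotvec().round(4),'F',s['force'].round(1),'gap',round(s['finger_gap'],3))
E
python3 -c "
from h import *
go(.522,-.252,.14,78.1)"
```

```text
t= 0.8167 shift mm [100.9  59.3  91.1] turn [-0.0006 -0.0006 -0.0023] F [ 0.6 -1.7 -0.4] gap 0.002
```

>>> servo_tool --moves '[{"tx": 0.101, "ty": 0.059, "tz": 0.091, "wx": 0, "wy": 0, "wz": -0.002, "grip": 0}, {"tx": 0.101, "ty": 0.059, "tz": 0.091, "wx": 0, "wy": 0, "wz": -0.002, "grip": 0}, {"tx": 0.101, "ty": 0.059, "tz": 0.091, "wx": 0, "wy": 0, "wz": -0.002, "grip": 0}, {"tx": 0.101, "ty": 0.059, "tz": 0.091, "wx": 0, "wy": 0, "wz": -0.002, "grip": 0}, {"tx": 0.101, "ty": 0.059, "tz": 0.091, "wx": 0, "wy": 0, "wz": -0.002, "grip": 0}, {"tx": 0.101, "ty": 0.059, "tz": 0.091, "wx": 0, "wy": 0, "wz": -0.002, "grip": 0}, {"tx": 0.101, "ty": 0.059, "tz": 0.091, "wx": 0, "wy": 0, "wz": -0.002, "grip": 0}, {"tx": 0.101, "ty": 0.059, "tz": 0.091, "wx": 0, "wy": 0, "wz": -0.002, "grip": 0}]'

```text
time_s: 1.48
position: [0.5214, -0.2535, 0.1409]
ee_rot: [2.442, 1.976, -0.0]
force: [0.5, -0.4, -0.3]
finger_gap: -0.004
```

```bash
python3 - <<'E'
from h import *
f=grab('wrist'); P=cloud(f); np.save('w1.npy',P); cv2.imwrite('pics/w1.png',f['color'])
z=P[...,2]; print(f['s']['position'],f['f'],f['cx'],f['cy'])
# tray-frame coords
def rect(m,n):
    q=P[m][:,:2]; r=cv2.minAreaRect(q.astype(np.float32)*1000); print(n,len(q),np.round(r[0],1),np.round(r[1],1),round(r[2],2))
near=(np.hypot(P[...,0]-.53,P[...,1]+.24)<.13)
for lo in (.012,.0145): rect(near&(z>lo)&(z<.03),'all>%g'%lo)
print(np.histogram(z[near],bins=np.arange(-.004,.03,.002)))
E
```

```text
[ 0.52137474 -0.25347431  0.14093853] 325.19226210127806 279.9694763236607 211.40281766982903
all>0.012 12687 [ 532.  -239.6] [176.3 108.5] 78.21
all>0.0145 12422 [ 532.  -239.6] [176.3 108.5] 78.21
(array([ 1516, 26366,  4007,   506,  8677,  1322,   176,   178,   219,
         544,  3912,  7086,   926,     0,     0,     0]), array([-0.004, -0.002,  0.   ,  0.002,  0.004,  0.006,  0.008,  0.01 ,
        0.012,  0.014,  0.016,  0.018,  0.02 ,  0.022,  0.024,  0.026,
        0.028]))
```

View pics/w1.png

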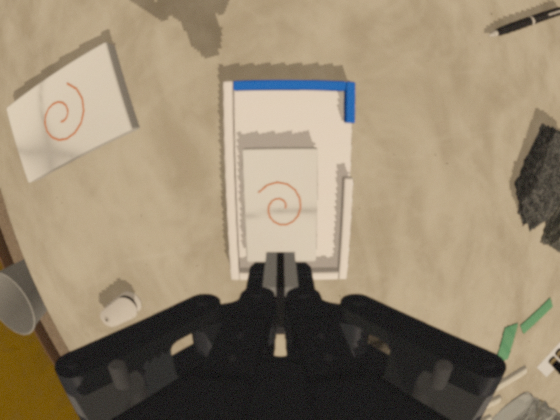

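The wrist view shows the slab at about pixels (243–318, 149–262), nearly square to the tray. The blue walls are at the top (row 85) and top right (column 350).

```bash
cat >> h.py <<'E'
TC=np.array([.532,-.2396]); TA=np.radians(-11.8)
def w2t(p): c,s=np.cos(TA),np.sin(TA); return (np.asarray(p)[...,:2]-TC)@np.array([[c,-s],[s,c]])
def t2w(p): c,s=np.cos(TA),np.sin(TA); return np.asarray(p)@np.array([[c,s],[-s,c]])+TC
def slab(P,show=True):
    q=w2t(P); z=P[...,2]
    m=(abs(q[...,0])<.044)&(abs(q[...,1])<.078)&(z>.0135)&(z<.026)
    m=cv2.morphologyEx(m.astype(np.uint8),cv2.MORPH_OPEN,np.ones((5,5)))
    n,l,st,_=cv2.connectedComponentsWithStats(m); m=l==1+st[1:,4].argmax()
    e=q[m]*1000; r=cv2.minAreaRect(e.astype(np.float32)); print('slab(tray mm)',np.round(r[0],1),np.round(r[1],1),round(r[2],2),'pct x',np.percentile(e[:,0],[.5,99.5]).round(1),'y',np.percentile(e[:,1],[.5,99.5]).round(1),'z',np.median(z[m]).round(4))
E
python3 - <<'E'
from h import *
slab(np.load('w1.npy')); slab(np.load('top0.npy'))
print('tcp in tray',w2t(env.sense()['position']))
go(*t2w([-.005,-.02]),.05,78.2)
E
```

```text
slab(tray mm) [ -7.5 -18.1] [61.8 99.6] 0.32 pct x [-37.9  23. ] y [-66.   31.4] z 0.0192
slab(tray mm) [ -9.2 -17.8] [ 61.9 100.7] 0.57 pct x [-39.9  21.1] y [-66.9  32. ] z 0.02
tcp in tray [-0.00754832 -0.01573042]
t= 1.5333 shift mm [-4.2  2.5 91. ] turn [ 0.0005  0.0003 -0.0043] F [ 0.6  0.5 -0.3] gap 0.001
```

>>> servo_tool --moves '[{"tx": -0.002, "ty": 0, "tz": 0.03, "wx": 0, "wy": 0, "wz": -0.004, "grip": 0}, {"tx": -0.002, "ty": 0, "tz": 0.06, "wx": 0, "wy": 0, "wz": -0.004, "grip": 0}, {"tx": -0.002, "ty": 0, "tz": 0.085, "wx": 0, "wy": 0, "wz": -0.004, "grip": 0}, {"tx": -0.002, "ty": 0, "tz": 0.1, "wx": 0, "wy": 0, "wz": -0.004, "grip": 0}, {"tx": -0.002, "ty": 0, "tz": 0.11, "wx": 0, "wy": 0, "wz": -0.004, "grip": 0}, {"tx": -0.002, "ty": 0, "tz": 0.115, "wx": 0, "wy": 0, "wz": -0.004, "grip": 0}, {"tx": -0.002, "ty": 0, "tz": 0.116, "wx": 0, "wy": 0, "wz": -0.004, "grip": 0}, {"tx": -0.002, "ty": 0, "tz": 0.116, "wx": 0, "wy": 0, "wz": -0.004, "grip": 0}]'

```text
time_s: 2.2
position: [0.5215, -0.256, 0.0259]
ee_rot: [2.437, 1.979, 0.001]
force: [0.3, -0.3, -0.2]
finger_gap: -0.001
```

>>> servo_tool --moves '[{"tx": 0, "ty": 0, "tz": 0.002, "wx": 0, "wy": 0, "wz": 0, "grip": 0}, {"tx": 0, "ty": 0, "tz": 0.004, "wx": 0, "wy": 0, "wz": 0, "grip": 0}, {"tx": 0, "ty": 0, "tz": 0.005, "wx": 0, "wy": 0, "wz": 0, "grip": 0}, {"tx": 0, "ty": 0, "tz": 0.006, "wx": 0, "wy": 0, "wz": 0, "grip": 0}, {"tx": 0, "ty": 0, "tz": 0.0065, "wx": 0, "wy": 0, "wz": 0, "grip": 0}, {"tx": 0, "ty": 0, "tz": 0.007, "wx": 0, "wy": 0, "wz": 0, "grip": 0}, {"tx": 0, "ty": 0, "tz": 0.007, "wx": 0, "wy": 0, "wz": 0, "grip": 0}, {"tx": 0, "ty": 0, "tz": 0.007, "wx": 0, "wy": 0, "wz": 0, "grip": 0}]'

```text
time_s: 2.87
position: [0.522, -0.2562, 0.0201]
ee_rot: [2.436, 1.978, 0.001]
force: [-3.6, 0.6, 10.8]
finger_gap: -0.001
```

>>> servo_tool --moves '[{"tx": 0.003, "ty": 0.0015, "tz": 0.0013, "wx": 0, "wy": 0, "wz": 0, "grip": 0}, {"tx": 0.006, "ty": 0.003, "tz": 0.0013, "wx": 0, "wy": 0, "wz": 0, "grip": 0}, {"tx": 0.009, "ty": 0.0045, "tz": 0.0013, "wx": 0, "wy": 0, "wz": 0, "grip": 0}, {"tx": 0.012, "ty": 0.006, "tz": 0.0013, "wx": 0, "wy": 0, "wz": 0, "grip": 0}, {"tx": 0.015, "ty": 0.0075, "tz": 0.0013, "wx": 0, "wy": 0, "wz": 0, "grip": 0}, {"tx": 0.018, "ty": 0.009, "tz": 0.0013, "wx": 0, "wy": 0, "wz": 0, "grip": 0}, {"tx": 0.021, "ty": 0.0105, "tz": 0.0013, "wx": 0, "wy": 0, "wz": 0, "grip": 0}, {"tx": 0.024, "ty": 0.012, "tz": 0.0013, "wx": 0, "wy": 0, "wz": 0, "grip": 0}]'

```text
time_s: 3.53
position: [0.5395, -0.2364, 0.0202]
ee_rot: [2.435, 1.976, 0.001]
force: [-0.4, -2.1, 9.0]
finger_gap: 0.002
```

```bash
python3 - <<'E'
from h import *
print(env.sense()['force'],'tcp tray',w2t(env.sense()['position']))
slab(cloud(grab('top'))); slab(cloud(grab('wrist')))
E
```

```text
[-0.42058735 -2.14031789  9.02506985] tcp tray [0.00668433 0.00466213]
slab(tray mm) [ 2.9 34. ] [61.4 46.2] 6.81 pct x [-26.4  33.8] y [ 9.2 55.1] z 0.02
slab(tray mm) [ 6.2 20.6] [71.  62.8] 90.0 pct x [-24.3  36.7] y [-12.7  55.8] z 0.0192
```

>>> servo_tool --moves '[{"tx": 0.004, "ty": 0.0015, "tz": 0.0014, "wx": 0, "wy": 0, "wz": 0, "grip": 0}, {"tx": 0.008, "ty": 0.003, "tz": 0.0014, "wx": 0, "wy": 0, "wz": 0, "grip": 0}, {"tx": 0.012, "ty": 0.0045, "tz": 0.0014, "wx": 0, "wy": 0, "wz": 0, "grip": 0}, {"tx": 0.016, "ty": 0.006, "tz": 0.0014, "wx": 0, "wy": 0, "wz": 0, "grip": 0}, {"tx": 0.02, "ty": 0.0075, "tz": 0.0014, "wx": 0, "wy": 0, "wz": 0, "grip": 0}, {"tx": 0.023, "ty": 0.009, "tz": 0.0014, "wx": 0, "wy": 0, "wz": 0, "grip": 0}, {"tx": 0.026, "ty": 0.01, "tz": 0.0014, "wx": 0, "wy": 0, "wz": 0, "grip": 0}, {"tx": 0.028, "ty": 0.011, "tz": 0.0014, "wx": 0, "wy": 0, "wz": 0, "grip": 0}]'

```text
time_s: 4.3
position: [0.5571, -0.2118, 0.0202]
ee_rot: [2.433, 1.974, 0.002]
force: [-2.8, -4.1, 9.6]
finger_gap: -0.001
```

```bash
python3 - <<'E'
from h import *
F=env.sense()['force']; print(F,'tray-frame F',w2t(F[:2]+TC),'tcp tray',w2t(env.sense()['position']))
slab(cloud(grab('wrist')))
E
```

```text
[-2.83172233 -4.12316532  9.58695439] tray-frame F [-1.92870961 -4.61510811] tcp tray [0.01891767 0.03233907]
slab(tray mm) [13.9 44.6] [60.1 65.2] 0.1 pct x [-15.4  43.7] y [14.8 77. ] z 0.0192
```

>>> servo_tool --moves '[{"tx": 0.0, "ty": 0.002, "tz": 0.0018, "wx": 0, "wy": 0, "wz": 0, "grip": 0}, {"tx": 0.0, "ty": 0.004, "tz": 0.0018, "wx": 0, "wy": 0, "wz": 0, "grip": 0}, {"tx": 0.0, "ty": 0.006, "tz": 0.0018, "wx": 0, "wy": 0, "wz": 0, "grip": 0}, {"tx": 0.0, "ty": 0.007, "tz": 0.0018, "wx": 0, "wy": 0, "wz": 0, "grip": 0}, {"tx": 0.002, "ty": 0.007, "tz": 0.0018, "wx": 0, "wy": 0, "wz": 0, "grip": 0}, {"tx": 0.004, "ty": 0.007, "tz": 0.0018, "wx": 0, "wy": 0, "wz": 0, "grip": 0}, {"tx": 0.006, "ty": 0.007, "tz": 0.0018, "wx": 0, "wy": 0, "wz": 0, "grip": 0}, {"tx": 0.006, "ty": 0.007, "tz": 0.0018, "wx": 0, "wy": 0, "wz": 0, "grip": 0}]'

```text
time_s: 5.02
position: [0.5663, -0.2087, 0.0202]
ee_rot: [2.431, 1.972, 0.002]
force: [-3.1, -2.5, 12.1]
finger_gap: -0.005
```

```bash
python3 - <<'E'
from h import *
F=env.sense()['force']; print(F,'tray-frame F',w2t(F[:2]+TC),'tcp tray',w2t(env.sense()['position']))
f=grab('wrist'); cv2.imwrite('pics/w2.png',f['color']);P=cloud(f); np.save('w2.npy',P); slab(P)
E
```

```text
[-3.12250867 -2.51803352 12.133656  ] tray-frame F [-2.541594   -3.10336159] tcp tray [0.02722122 0.03725918]
slab(tray mm) [14.  47.6] [60.6 60. ] 89.88 pct x [-15.3  43.6] y [19.7 77.7] z 0.0192
```

View pics/w2.png

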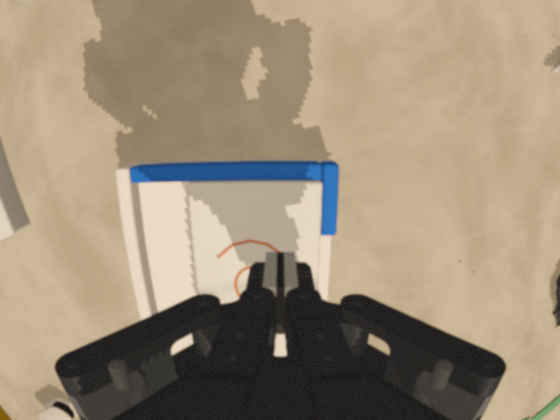

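The slab's +y edge is flush with the blue wall (row 182), and its +x edge is at the blue piece (column 323). I'll lift off, open and check from above.

>>> servo_tool --moves '[{"tx": 0, "ty": 0, "tz": -0.01, "wx": 0, "wy": 0, "wz": 0, "grip": 0}, {"tx": 0, "ty": 0, "tz": -0.04, "wx": 0, "wy": 0, "wz": 0, "grip": 50}, {"tx": -0.02, "ty": -0.005, "tz": -0.07, "wx": 0, "wy": 0, "wz": 0, "grip": 100}, {"tx": -0.04, "ty": -0.012, "tz": -0.1, "wx": 0, "wy": 0, "wz": 0, "grip": 100}, {"tx": -0.06, "ty": -0.012, "tz": -0.12, "wx": 0, "wy": 0, "wz": 0, "grip": 100}, {"tx": -0.06, "ty": -0.012, "tz": -0.12, "wx": 0, "wy": 0, "wz": 0, "grip": 100}, {"tx": -0.06, "ty": -0.012, "tz": -0.12, "wx": 0, "wy": 0, "wz": 0, "grip": 100}, {"tx": -0.06, "ty": -0.012, "tz": -0.12, "wx": 0, "wy": 0, "wz": 0, "grip": 100}]'

```text
time_s: 5.73
position: [0.5411, -0.2631, 0.1401]
ee_rot: [2.431, 1.973, 0.003]
force: [0.8, 0.4, -0.6]
finger_gap: 0.974
```

```bash
python3 - <<'E'
from h import *
f=grab('wrist'); cv2.imwrite('pics/w3.png',f['color']);P=cloud(f); np.save('w3.npy',P); slab(P)
z=P[...,2]; near=(np.hypot(P[...,0]-.53,P[...,1]+.24)<.13)&(z>.012)&(z<.03)
r=cv2.minAreaRect(P[near][:,:2].astype(np.float32)*1000);print(r)
s=env.sense();print(s['position'],s['finger_gap']); go(*t2w([.015,.03]),.05,78.2)
E
```

```text
slab(tray mm) [13.9 29. ] [60.1 97.9] 0.0 pct x [-15.4  43.6] y [-19.4  77.5] z 0.0191
((531.9175415039062, -239.78721618652344), (176.5807647705078, 108.34053039550781), 78.25012969970703)
[ 0.54100068 -0.26259317  0.13956672] 0.9994553666288053
t= 5.7833 shift mm [51.1  0.7 89.3] turn [ 0.0086  0.0051 -0.0007] F [ 0.3  0.6 -0.6] gap 0.999
```

View pics/w3.png

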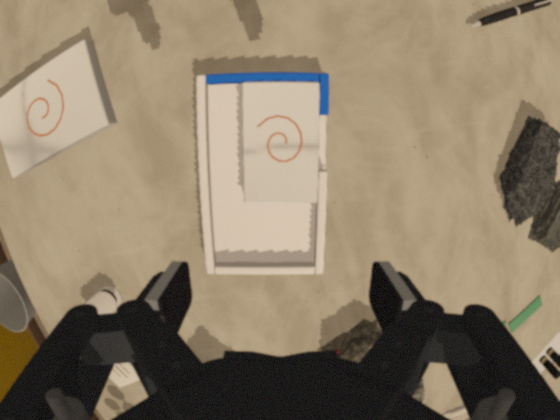

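The slab is home: its free edges lie at tray x ≈ -16.1 and y ≈ -20, square to the tray. I'll go over it with the jaws partly closed and check how far the fingertips reach.

>>> servo_tool --moves '[{"tx": 0.02, "ty": 0.0005, "tz": 0.02, "wx": 0.008, "wy": 0.005, "wz": 0, "grip": 86}, {"tx": 0.04, "ty": 0.0005, "tz": 0.04, "wx": 0.008, "wy": 0.005, "wz": 0, "grip": 86}, {"tx": 0.051, "ty": 0.0005, "tz": 0.06, "wx": 0.008, "wy": 0.005, "wz": 0, "grip": 86}, {"tx": 0.051, "ty": 0.0005, "tz": 0.08, "wx": 0.008, "wy": 0.005, "wz": 0, "grip": 86}, {"tx": 0.051, "ty": 0.0005, "tz": 0.089, "wx": 0.008, "wy": 0.005, "wz": 0, "grip": 86}, {"tx": 0.051, "ty": 0.0005, "tz": 0.089, "wx": 0.008, "wy": 0.005, "wz": 0, "grip": 86}, {"tx": 0.051, "ty": 0.0005, "tz": 0.089, "wx": 0.008, "wy": 0.005, "wz": 0, "grip": 86}, {"tx": 0.051, "ty": 0.0005, "tz": 0.089, "wx": 0.008, "wy": 0.005, "wz": 0, "grip": 86}]'

```text
time_s: 6.45
position: [0.5532, -0.2138, 0.0513]
ee_rot: [2.438, 1.979, 0.001]
force: [-0.2, -1.0, 0.8]
finger_gap: 0.863
```

```bash
python3 - <<'E'
from h import *
f=grab('wrist'); P=cloud(f); s=f['s']
T=(P-s['position'])@R.from_rotvec(s['ee_rot']).as_matrix()
def tip(T,n):
    for sg in (-1,1):
        m=(abs(T[...,0])<.013)&(sg*T[...,1]>.0)&(abs(T[...,1])<.065)&(T[...,2]<.012)&(T[...,2]>-.04)
        q=T[m]; 
        if len(q): print(n,sg,len(q),'z',np.percentile(q[:,2],[50,98,99.8]).round(4),'y',np.percentile(q[:,1],[1,99]).round(4),'x',np.percentile(q[:,0],[1,99]).round(4))
tip(T,'now')
print(w2t(s['position']),s['position'],s['finger_gap']); go(*t2w([.015,.03]),.015,78.2)
E
```

```text
now -1 1695 z [-0.0272 -0.0098 -0.0077] y [-0.0501 -0.0365] x [-0.0109  0.0113]
now 1 1681 z [-0.0271 -0.0099 -0.008 ] y [0.0361 0.0498] x [-0.0107  0.0113]
[0.0154559  0.02959394] [ 0.55318112 -0.21379213  0.05128951] 0.8632042212366859
t= 6.5 shift mm [ 0.5 -0.7 36.5] turn [ 0.0023  0.0004 -0.0012] F [-0.8  0.2  0.5] gap 0.856
```

>>> servo_tool --moves '[{"tx": 0.0005, "ty": -0.0007, "tz": 0.012, "wx": 0.002, "wy": 0, "wz": -0.001, "grip": 86}, {"tx": 0.0005, "ty": -0.0007, "tz": 0.022, "wx": 0.002, "wy": 0, "wz": -0.001, "grip": 86}, {"tx": 0.0005, "ty": -0.0007, "tz": 0.03, "wx": 0.002, "wy": 0, "wz": -0.001, "grip": 86}, {"tx": 0.0005, "ty": -0.0007, "tz": 0.037, "wx": 0.002, "wy": 0, "wz": -0.001, "grip": 86}, {"tx": 0.0005, "ty": -0.0007, "tz": 0.043, "wx": 0.002, "wy": 0, "wz": -0.001, "grip": 86}, {"tx": 0.0005, "ty": -0.0007, "tz": 0.047, "wx": 0.002, "wy": 0, "wz": -0.001, "grip": 86}, {"tx": 0.0005, "ty": -0.0007, "tz": 0.049, "wx": 0.002, "wy": 0, "wz": -0.001, "grip": 86}, {"tx": 0.0005, "ty": -0.0007, "tz": 0.049, "wx": 0.002, "wy": 0, "wz": -0.001, "grip": 86}]'

```text
time_s: 7.17
position: [0.5526, -0.2132, 0.002]
ee_rot: [-2.438, -1.981, 0.001]
force: [-0.3, -0.5, -0.1]
finger_gap: 0.86
```

>>> servo_tool --moves '[{"tx": 0, "ty": 0, "tz": 0, "wx": 0, "wy": 0, "wz": 0, "grip": 78}, {"tx": 0, "ty": 0, "tz": 0, "wx": 0, "wy": 0, "wz": 0, "grip": 74}, {"tx": 0, "ty": 0, "tz": 0, "wx": 0, "wy": 0, "wz": 0, "grip": 68}, {"tx": 0, "ty": 0, "tz": 0, "wx": 0, "wy": 0, "wz": 0, "grip": 60}, {"tx": 0, "ty": 0, "tz": 0, "wx": 0, "wy": 0, "wz": 0, "grip": 50}, {"tx": 0, "ty": 0, "tz": 0, "wx": 0, "wy": 0, "wz": 0, "grip": 50}, {"tx": 0, "ty": 0, "tz": 0, "wx": 0, "wy": 0, "wz": 0, "grip": 50}, {"tx": 0, "ty": 0, "tz": 0, "wx": 0, "wy": 0, "wz": 0, "grip": 50}]' --newtons 45

```text
time_s: 7.83
position: [0.553, -0.2133, 0.0026]
ee_rot: [2.438, 1.981, 0.0]
force: [-0.8, 0.3, 5.8]
finger_gap: 0.713
```

>>> servo_tool --moves '[{"tx": 0, "ty": 0, "tz": -0.002, "wx": 0, "wy": 0, "wz": 0, "grip": 50}, {"tx": 0, "ty": 0, "tz": -0.005, "wx": 0, "wy": 0, "wz": 0, "grip": 50}, {"tx": 0, "ty": 0, "tz": -0.01, "wx": 0, "wy": 0, "wz": 0, "grip": 50}, {"tx": 0, "ty": 0, "tz": -0.02, "wx": 0, "wy": 0, "wz": 0, "grip": 50}, {"tx": 0, "ty": 0, "tz": -0.04, "wx": 0, "wy": 0, "wz": 0, "grip": 50}, {"tx": 0, "ty": 0, "tz": -0.06, "wx": 0, "wy": 0, "wz": 0, "grip": 50}, {"tx": 0, "ty": 0, "tz": -0.09, "wx": 0, "wy": 0, "wz": 0, "grip": 50}, {"tx": 0, "ty": 0, "tz": -0.12, "wx": 0, "wy": 0, "wz": 0, "grip": 50}]'

```text
time_s: 8.5
position: [0.5524, -0.2129, 0.1241]
ee_rot: [-2.438, -1.981, 0.001]
force: [1.2, -1.1, -1.7]
finger_gap: 0.711
```

```bash
python3 - <<'E'
from h import *
f=grab('wrist'); cv2.imwrite('pics/w4.png',f['color'])
P=cloud(f); s=f['s']; T=(P-s['position'])@R.from_rotvec(s['ee_rot']).as_matrix()
m=(abs(T[...,0])<.06)&(abs(T[...,1])<.029)&(T[...,2]>-.012)&(T[...,2]<.03)
q=T[m]; print(len(q)); r=cv2.minAreaRect(q[:,:2].astype(np.float32)*1000); print(r, np.median(q[:,2]))
A=np.c_[q[:,:2],np.ones(len(q))]; print('plane slope x,y',np.linalg.lstsq(A,q[:,2],rcond=None)[0])
print(s['force'],s['finger_gap'],s['position']); go(.5005,.2215,.15,71.3)
# frame estimate again from all top views
E
```

```text
410
((50.06671142578125, 0.08177757263183594), (0.8197582960128784, 57.764915466308594), 0.015556001104414463) -0.007714626257204064
plane slope x,y [-1.49285216 -0.00163841  0.06701919]
[ 1.23883599 -1.05225682 -1.67755556] 0.7110012718668232 [ 0.55242496 -0.21293785  0.12407572]
t= 8.55 shift mm [ 414.8 -142.8  -20.9] turn [0.0086 0.0012 0.1206] F [ 5.2 -0.4  4.2] gap 0.711
```

View pics/w4.png

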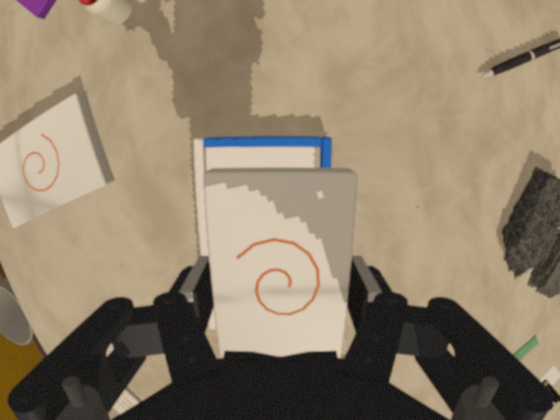

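The slab is held squarely and centred, with its front edge at tool x = 50 mm. I'll carry it high and stop short of the frame for a close measurement.

>>> servo_tool --moves '[{"tx": 0.025, "ty": -0.01, "tz": -0.015, "wx": 0, "wy": 0, "wz": 0.015, "grip": 50}, {"tx": 0.06, "ty": -0.03, "tz": -0.025, "wx": 0.003, "wy": 0, "wz": 0.04, "grip": 50}, {"tx": 0.097, "ty": -0.048, "tz": -0.025, "wx": 0.006, "wy": 0.001, "wz": 0.06, "grip": 50}, {"tx": 0.134, "ty": -0.066, "tz": -0.025, "wx": 0.008, "wy": 0.001, "wz": 0.08, "grip": 50}, {"tx": 0.17, "ty": -0.084, "tz": -0.025, "wx": 0.008, "wy": 0.001, "wz": 0.1, "grip": 50}, {"tx": 0.207, "ty": -0.102, "tz": -0.025, "wx": 0.008, "wy": 0.001, "wz": 0.12, "grip": 50}, {"tx": 0.243, "ty": -0.12, "tz": -0.025, "wx": 0.008, "wy": 0.001, "wz": 0.12, "grip": 50}, {"tx": 0.27, "ty": -0.133, "tz": -0.025, "wx": 0.008, "wy": 0.001, "wz": 0.12, "grip": 50}]'

```text
time_s: 9.22
position: [0.4792, 0.0813, 0.1552]
ee_rot: [2.549, 1.834, 0.002]
force: [1.1, 0.9, -1.6]
finger_gap: 0.708
```

```bash
python3 - <<'E'
from h import *
f=grab('wrist'); cv2.imwrite('pics/w5.png',f['color'])
P=cloud(f); s=f['s']; np.save('w5.npy',P)
z=P[...,2]; near=np.hypot(P[...,0]-.5005,P[...,1]-.2215)<.085
m=near&(z>.0085)&(z<.02); r=cv2.minAreaRect(P[m][:,:2].astype(np.float32)*1000);print('frame',m.sum(),r)
print(np.histogram(z[near],bins=np.arange(-.004,.03,.002))[0])
hsv=cv2.cvtColor(f['color'],cv2.COLOR_BGR2HSV)
b=near&(hsv[...,0]>95)&(hsv[...,0]<125)&(hsv[...,1]>90); r=cv2.minAreaRect(P[b][:,:2].astype(np.float32)*1000);print('felt',b.sum(),r,np.median(z[b]))
T=(P-s['position'])@R.from_rotvec(s['ee_rot']).as_matrix()
m=(T[...,0]>.0)&(T[...,0]<.06)&(abs(T[...,1])<.029)&(T[...,2]>-.03)&(T[...,2]<-.01)
q=T[m]; print('slab top tool z',len(q),np.median(q[:,2]),'slope',np.polyfit(q[:,0],q[:,2],1)[0],np.polyfit(q[:,1],q[:,2],1)[0],'yrange',np.percentile(q[:,0],99.5))
print(s['position'],s['force'],s['finger_gap']); go(.5005,.2215,.1,71.3)
E
```

```text
frame 2800 ((498.5188903808594, 211.16116333007812), (110.1441879272461, 91.71558380126953), 71.40460968017578)
[ 746 7514 1062 4240 4578  104  399 2143  282    1    0    0    0    0
    0    0]
felt 6398 ((500.79559326171875, 218.77288818359375), (97.17689514160156, 62.725189208984375), 71.3845443725586) 0.004068959530762015
slab top tool z 16212 -0.016538732406264516 slope 0.009681112778072732 -0.0005211047125289655 yrange 0.050113467956010065
[0.47915511 0.08129043 0.15524726] [ 1.07285661  0.91196159 -1.55831133] 0.7077113547165143
t= 9.2667 shift mm [134.7 -20.6  55.8] turn [ 0.0008 -0.0022  0.0092] F [-2.   7.2 -2.3] gap 0.715
```

View pics/w5.png

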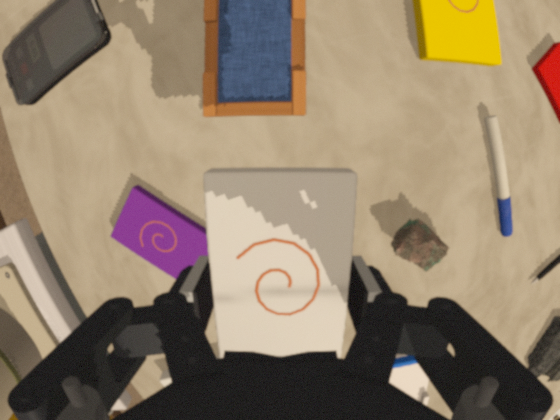

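The frame is cut off at the top of the picture, with its near end at row 115. I'll move 26 mm on and 20 mm up to see all of it.

>>> servo_tool --moves '[{"tx": 0.01, "ty": -0.008, "tz": -0.01, "wx": 0, "wy": 0, "wz": 0.004, "grip": 50}, {"tx": 0.02, "ty": -0.016, "tz": -0.02, "wx": 0, "wy": 0, "wz": 0.009, "grip": 50}, {"tx": 0.026, "ty": -0.02, "tz": -0.025, "wx": 0.001, "wy": -0.002, "wz": 0.009, "grip": 50}, {"tx": 0.026, "ty": -0.02, "tz": -0.025, "wx": 0.001, "wy": -0.002, "wz": 0.009, "grip": 50}, {"tx": 0.026, "ty": -0.02, "tz": -0.025, "wx": 0.001, "wy": -0.002, "wz": 0.009, "grip": 50}, {"tx": 0.026, "ty": -0.02, "tz": -0.025, "wx": 0.001, "wy": -0.002, "wz": 0.009, "grip": 50}, {"tx": 0.026, "ty": -0.02, "tz": -0.025, "wx": 0.001, "wy": -0.002, "wz": 0.009, "grip": 50}, {"tx": 0.026, "ty": -0.02, "tz": -0.025, "wx": 0.001, "wy": -0.002, "wz": 0.009, "grip": 50}]'

```text
time_s: 9.93
position: [0.4671, 0.1169, 0.18]
ee_rot: [-2.553, -1.829, 0.001]
force: [0.8, -0.2, -1.8]
finger_gap: 0.712
```

```bash
python3 - <<'E'
from h import *
f=grab('wrist'); cv2.imwrite('pics/w6.png',f['color'])
P=cloud(f); s=f['s']; np.save('w6.npy',P)
z=P[...,2]; near=np.hypot(P[...,0]-.5005,P[...,1]-.2215)<.085
m=near&(z>.0075)&(z<.02); r=cv2.minAreaRect(P[m][:,:2].astype(np.float32)*1000);print('frame',m.sum(),r, 'rows',np.where(m)[0].min(),np.where(m)[0].max())
hsv=cv2.cvtColor(f['color'],cv2.COLOR_BGR2HSV)
b=near&(hsv[...,0]>95)&(hsv[...,0]<125)&(hsv[...,1]>90); r=cv2.minAreaRect(P[b][:,:2].astype(np.float32)*1000);print('felt',b.sum(),r,np.median(z[b]))
# along-axis extents
a=np.radians(71.35); e=np.array([np.cos(a),np.sin(a)]); n=np.array([np.sin(a),-np.cos(a)])
q=P[m][:,:2]*1000; print('along',(q@e).min(),(q@e).max(),'across',np.percentile(q@n,[.3,99.7]), 'top-est centre',np.array([500.5,221.5])@e,np.array([500.5,221.5])@n)
print(s['position'],s['force'],s['finger_gap']); go(.5005,.2215,.1,71.3)
E
```

```text
frame 3729 ((501.6479797363281, 220.5547637939453), (128.5838165283203, 90.90086364746094), 71.25785064697266) rows 16 146
felt 5903 ((501.8052062988281, 220.3332977294922), (99.69035339355469, 62.0140266418457), 71.38695526123047) 0.00410545276617344
along 305.1155901014065 433.741627493044 across [359.48406002 449.96016131] top-est centre 369.92199857068886 403.38593799668735
[0.46705437 0.11687764 0.18002196] [ 0.80491211 -0.24149787 -1.80711018] 0.7124768361438423
t= 9.9833 shift mm [109.6  -1.8  80.1] turn [-0.0009  0.0001 -0.0009] F [-0.5  0.5 -1.7] gap 0.712
```

The frame is now fully in view: 128.6×90.9 mm with its centre at (0.5017, 0.2205), and this agrees with the top view once its bias is removed. I'll go over it.

```bash
python3 -c "
from h import *
go(.5017,.2205,.03,71.3)"
```

```text
t= 9.9833 shift mm [109.1  -0.3 150.1] turn [-0.0009  0.0001 -0.0009] F [-0.5  0.5 -1.7] gap 0.712
```

>>> servo_tool --moves '[{"tx": 0.03, "ty": 0, "tz": 0.01, "wx": -0.001, "wy": 0, "wz": -0.001, "grip": 50}, {"tx": 0.06, "ty": 0, "tz": 0.03, "wx": -0.001, "wy": 0, "wz": -0.001, "grip": 50}, {"tx": 0.085, "ty": 0, "tz": 0.06, "wx": -0.001, "wy": 0, "wz": -0.001, "grip": 50}, {"tx": 0.1, "ty": 0, "tz": 0.09, "wx": -0.001, "wy": 0, "wz": -0.001, "grip": 50}, {"tx": 0.109, "ty": -0.0003, "tz": 0.115, "wx": -0.001, "wy": 0, "wz": -0.001, "grip": 50}, {"tx": 0.109, "ty": -0.0003, "tz": 0.13, "wx": -0.001, "wy": 0, "wz": -0.001, "grip": 50}, {"tx": 0.109, "ty": -0.0003, "tz": 0.14, "wx": -0.001, "wy": 0, "wz": -0.001, "grip": 50}, {"tx": 0.109, "ty": -0.0003, "tz": 0.14, "wx": -0.001, "wy": 0, "wz": -0.001, "grip": 50}]'

```text
time_s: 10.65
position: [0.5005, 0.2194, 0.0379]
ee_rot: [-2.552, -1.83, 0.006]
force: [-0.9, -0.3, -2.9]
finger_gap: 0.709
```

```bash
python3 - <<'E'
from h import *
f=grab('wrist'); P=cloud(f); s=f['s']; T=(P-s['position'])@R.from_rotvec(s['ee_rot']).as_matrix()
m=(T[...,0]>.0)&(T[...,0]<.06)&(abs(T[...,1])<.029)&(T[...,2]>-.03)&(T[...,2]<-.01)
q=T[m]; print(np.median(q[:,2]),np.percentile(q[:,0],99.5)); go(.5017,.2205,.0017,71.3); print(s['position'])
E
```

```text
-0.016505918655288207 0.05005572974203153
t= 10.7 shift mm [ 0.9  0.1 37.8] turn [-0.0013  0.0012 -0.0006] F [ 0.8 -0.4 -1.3] gap 0.713
[0.50053216 0.21943915 0.0378648 ]
```

>>> servo_tool --moves '[{"tx": 0.0009, "ty": 0, "tz": 0.006, "wx": -0.001, "wy": 0.001, "wz": 0, "grip": 50}, {"tx": 0.0009, "ty": 0, "tz": 0.012, "wx": -0.001, "wy": 0.001, "wz": 0, "grip": 50}, {"tx": 0.0009, "ty": 0, "tz": 0.017, "wx": -0.001, "wy": 0.001, "wz": 0, "grip": 50}, {"tx": 0.0009, "ty": 0, "tz": 0.02, "wx": -0.001, "wy": 0.001, "wz": 0, "grip": 50}, {"tx": 0.0009, "ty": 0, "tz": 0.022, "wx": -0.001, "wy": 0.001, "wz": 0, "grip": 50}, {"tx": 0.0009, "ty": 0, "tz": 0.023, "wx": -0.001, "wy": 0.001, "wz": 0, "grip": 50}, {"tx": 0.0009, "ty": 0, "tz": 0.023, "wx": -0.001, "wy": 0.001, "wz": 0, "grip": 50}, {"tx": 0.0009, "ty": 0, "tz": 0.023, "wx": -0.001, "wy": 0.001, "wz": 0, "grip": 50}]'

```text
time_s: 11.37
position: [0.5017, 0.2206, 0.0167]
ee_rot: [-2.553, -1.83, 0.0]
force: [0.1, -0.1, -2.3]
finger_gap: 0.71
```

```bash
python3 -c "
from h import *
go(.5017,.2205,.0020,71.3); print(env.sense()['position'])"
```

```text
t= 11.3667 shift mm [-0.1  0.  14.7] turn [-0.0001  0.     -0.0005] F [ 0.1 -0.1 -2.3] gap 0.71
[0.50171741 0.22064855 0.01665197]
```

>>> servo_tool --moves '[{"tx": 0, "ty": 0, "tz": 0.002, "wx": 0, "wy": 0, "wz": 0, "grip": 50}, {"tx": 0, "ty": 0, "tz": 0.004, "wx": 0, "wy": 0, "wz": 0, "grip": 50}, {"tx": 0, "ty": 0, "tz": 0.006, "wx": 0, "wy": 0, "wz": 0, "grip": 50}, {"tx": 0, "ty": 0, "tz": 0.0075, "wx": 0, "wy": 0, "wz": 0, "grip": 50}, {"tx": 0, "ty": 0, "tz": 0.009, "wx": 0, "wy": 0, "wz": 0, "grip": 50}, {"tx": 0, "ty": 0, "tz": 0.0105, "wx": 0, "wy": 0, "wz": 0, "grip": 50}, {"tx": 0, "ty": 0, "tz": 0.0115, "wx": 0, "wy": 0, "wz": 0, "grip": 50}, {"tx": 0, "ty": 0, "tz": 0.0115, "wx": 0, "wy": 0, "wz": 0, "grip": 50}]'

```text
time_s: 12.03
position: [0.5016, 0.2206, 0.0049]
ee_rot: [-2.553, -1.83, 0.001]
force: [0.4, -0.6, -2.1]
finger_gap: 0.711
```

>>> servo_tool --moves '[{"tx": 0, "ty": 0, "tz": 0.0007, "wx": 0, "wy": 0, "wz": 0, "grip": 50}, {"tx": 0, "ty": 0, "tz": 0.0014, "wx": 0, "wy": 0, "wz": 0, "grip": 50}, {"tx": 0, "ty": 0, "tz": 0.002, "wx": 0, "wy": 0, "wz": 0, "grip": 50}, {"tx": 0, "ty": 0, "tz": 0.0025, "wx": 0, "wy": 0, "wz": 0, "grip": 50}, {"tx": 0, "ty": 0, "tz": 0.003, "wx": 0, "wy": 0, "wz": 0, "grip": 50}, {"tx": 0, "ty": 0, "tz": 0.0033, "wx": 0, "wy": 0, "wz": 0, "grip": 50}, {"tx": 0, "ty": 0, "tz": 0.0035, "wx": 0, "wy": 0, "wz": 0, "grip": 50}, {"tx": 0, "ty": 0, "tz": 0.0035, "wx": 0, "wy": 0, "wz": 0, "grip": 50}]'

```text
time_s: 12.7
position: [0.5017, 0.2206, 0.0017]
ee_rot: [2.553, 1.83, -0.0]
force: [-1.7, -1.5, 3.2]
finger_gap: 0.712
```

The force changed by about 5 N, so the slab is on the felt. Opening.

>>> servo_tool --moves '[{"tx": 0, "ty": 0, "tz": 0, "wx": 0, "wy": 0, "wz": 0, "grip": 74}, {"tx": 0, "ty": 0, "tz": 0, "wx": 0, "wy": 0, "wz": 0, "grip": 78}, {"tx": 0, "ty": 0, "tz": 0, "wx": 0, "wy": 0, "wz": 0, "grip": 82}, {"tx": 0, "ty": 0, "tz": 0, "wx": 0, "wy": 0, "wz": 0, "grip": 88}, {"tx": 0, "ty": 0, "tz": -0.002, "wx": 0, "wy": 0, "wz": 0, "grip": 88}, {"tx": 0, "ty": 0, "tz": -0.01, "wx": 0, "wy": 0, "wz": 0, "grip": 88}, {"tx": 0, "ty": 0, "tz": -0.025, "wx": 0, "wy": 0, "wz": 0, "grip": 88}, {"tx": 0, "ty": 0, "tz": -0.045, "wx": 0, "wy": 0, "wz": 0, "grip": 88}]'

```text
time_s: 13.37
position: [0.5009, 0.2204, 0.0467]
ee_rot: [-2.553, -1.83, 0.004]
force: [-0.4, 0.0, -0.6]
finger_gap: 0.877
```

>>> servo_tool --moves '[{"tx": -0.01, "ty": 0, "tz": -0.03, "wx": 0, "wy": 0, "wz": 0, "grip": 88}, {"tx": -0.04, "ty": 0, "tz": -0.06, "wx": 0, "wy": 0, "wz": 0, "grip": 88}, {"tx": -0.07, "ty": 0, "tz": -0.09, "wx": 0, "wy": 0, "wz": 0, "grip": 88}, {"tx": -0.08, "ty": 0, "tz": -0.11, "wx": 0, "wy": 0, "wz": 0, "grip": 88}, {"tx": -0.08, "ty": 0, "tz": -0.11, "wx": 0, "wy": 0, "wz": 0, "grip": 88}, {"tx": -0.08, "ty": 0, "tz": -0.11, "wx": 0, "wy": 0, "wz": 0, "grip": 88}, {"tx": -0.08, "ty": 0, "tz": -0.11, "wx": 0, "wy": 0, "wz": 0, "grip": 88}, {"tx": -0.08, "ty": 0, "tz": -0.11, "wx": 0, "wy": 0, "wz": 0, "grip": 88}]'

```text
time_s: 14.03
position: [0.4749, 0.1453, 0.1561]
ee_rot: [-2.551, -1.831, 0.005]
force: [-0.2, -0.6, -0.6]
finger_gap: 0.883
```

```bash
python3 - <<'E'
from h import *
f=grab('wrist'); cv2.imwrite('pics/w7.png',f['color']); P=cloud(f); z=P[...,2]
a=np.radians(71.3); e=np.array([np.cos(a),np.sin(a)]); n=np.array([np.sin(a),-np.cos(a)])
d=P[...,:2]-[.5017,.2205]; X=d@n*1000; Y=d@e*1000
m=(abs(X)<36)&(abs(Y)<55)&(z>.0155)&(z<.03); q=np.c_[X[m],Y[m]]
print('slab in frame',cv2.minAreaRect(q.astype(np.float32)))
A=np.c_[q/1000,np.ones(len(q))]; print('plane',np.linalg.lstsq(A,z[m],rcond=None)[0])
m=(abs(X)<60)&(abs(Y)<75)&(z>.0075)&(z<.03); print('frame all',cv2.minAreaRect(np.c_[X[m],Y[m]].astype(np.float32)))
print(env.sense()['force'],env.sense()['time_s'])
P2=cloud(grab('top')); P0=np.load('top0.npy')
for k,(u,v) in dict(bottle=(288,271),ore=(288,203),marker=(270,152)).items(): print(k,P0[v,u].round(4),P2[v,u].round(4))
E
```

```text
slab in frame ((-0.1849346160888672, 0.3965568542480469), (62.28435134887695, 98.99181365966797), 0.07228286564350128)
plane [ 0.00115178 -0.00070277  0.01813414]
frame all ((-0.013797760009765625, 0.3146018981933594), (91.52766418457031, 128.2031707763672), 0.0801214650273323)
[-0.06938898  0.28637578 -0.75839265] 14.0833
bottle [ 0.4501 -0.0082  0.0681] [ 0.4501 -0.0082  0.069 ]
ore [ 0.5931 -0.0085  0.0341] [ 0.5935 -0.0085  0.0297]
marker [0.7074 0.0309 0.0155] [0.7072 0.0309 0.0163]
```

View pics/w7.png

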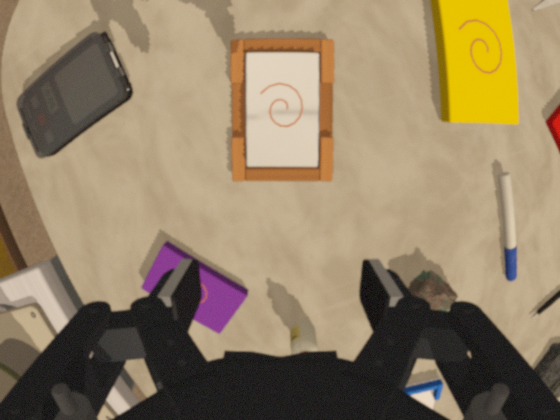

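The slab lies face up inside the recess, at about (283,108). It is centred to within 0.3 mm, flat to about 0.001 rad, and its top is at 18–19 mm as it should be. The bystanders have not moved and the arm is clear, so I'm handing in.

```bash
python3 -c "
from station import env
print(env.finish_job())"
```

```text
the job is handed in; nothing more can be done
None
```

The slab is in the display frame's recess, released and flat on the felt. I handed the job in at about 14 s; no verdict was reported.

- **Choice:** I picked the smaller pale slab, the one lying in the white tray.
- **Sliding home:** I dragged it with the shut fingertips at about 9–12 N into the blue corner. There the wrist camera put its free edges at tray x ≈ -16.1 and y ≈ -20 mm, which is home within measurement, and square.
- **Placing:** I gripped it through the notch at 45 N, lifted it and carried it over the bottle. It went into the recess with about a 5 N touch on the felt.
- **Last checks on the slab:** it is centred in the frame to about 0.3 mm. It is in line with the frame to about 0.001 rad and tilted about 0.001 rad.
- **Last checks around it:** the bottle and marker readings are unchanged to about 1 mm. The ore's reading at the one pixel I compared changed 4 mm in height but only 0.4 mm sideways, which I put down to camera noise on its rough surface. The arm is clear of everything.
- **Disagreements:** the depth image reads heights about 1 mm low, and the top camera was about 1.5 mm off from the wrist camera. I used the wrist camera's values.

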